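# Hang a flute tube on the sloped drying rail

### The arm

A 7-joint arm with a two-finger parallel gripper is mounted at the origin on the work surface. World frame = base frame: x ahead of the robot, y to its left, z up, the work surface at z = 0. Lengths are in m, angles in rad, forces in N, time in s.
With the tool pointing down it reaches from about 0.4 to 0.85 m from the base axis. Payload 10.4 kg.
Tool frame: the origin (TCP) lies at the very end of the fingers, on their centre line; the grasp point (between the pads) lies 19 mm behind it; z points along the fingers, y is the direction in which the jaws open and shut (so a half turn about z gives the same grasp; the last joint's range is limited). The gripper opens to 85 mm and grips with 20 to 120 N. Pads are 22 mm wide; open, the fingers measure 114 mm over their backs; the gripper's body (76 mm by 85 mm) begins 54 mm behind the grasp point. The pads swing forward as they close: fully open they stand 13 mm farther back than shut.
Start: joints at [1.174, 0.332, -0.065, 1.46, 0.022, 1.35, -0.088], TCP at [0.228, -0.582, 0.231] pointing down, gripper open.
Joint ranges: [-2.6, 2.6], [-0.5, 2.12], [-1.47, 1.34], [0.16, 2.42], [-1.27, 4.41], [0.06, 2.06], [-2.6, 2.6]. Speed limits (rad/s): [2.22, 2.22, 2.79, 2.79, 3.14, 3.14, 3.14].

### API

Orientations are given as a unit quaternion [x, y, z, w].
In Python, from workcell import get_obs, camera, camera_info, hand_in gives the robot as it stands.
- The arm moves only by the tool move_arm, never from a script. Its argument "moves" is a list of rows, each a list of 3 entries, a list of its own where there are three numbers: the shift along the tool's x, y, z in units of 25 mm (1.0 is 25 mm), then the turn, a rotation vector about the tool's x, y, z in degrees, then the opening, from 0 (shut) to 1 (fully open). A call has 1 to 5 rows; each row shifts and turns the commanded pose from where the row before left it, along the tool's axes as they then stand; what a row does not reach is not made up. A row lasts 1/8 s, in which the tool goes at most 62.5 mm and 10.7 degrees, less where a joint would pass 70% of its speed; a pose out of reach is approached as far as the arm can. A call is refused whole if a number of a shift passes 1 or a number of a turn 10.7, either way. A call with a gripper value outside its range is refused whole. The fingers move at their own pace and stop on an object; "squeeze" is the grip in N (left out, the last holds). Time passes only in rows, so rows that do not move let the fingers close. It gives the time, the measured TCP pose, the force and the opening at its end, in the units of the state.
- get_obs(): the state, without advancing time (a new reading comes with each control period).
- camera(name): name is "side" or "top"; returns the picture (480x640x3 uint8, red, green, blue); there is no depth.
- camera_info(name): a dict with "fx", "fy", "cx", "cy" (pixels), "D" ([k1, k2, p1, p2, k3] as OpenCV has them; the pictures are not rectified), "origin" and "rotation" of the camera in the world. Camera axes: x right, y down, z forward; pixel columns grow to the right and rows downward; lengths in m; the calibration is good to about 2 mm. A picture is of the moment at which its call begins. camera_info takes no time and is no camera call.
- hand_in(): hands the job in, once; it reports no verdict.
The state is a dict: "clock": time; "joint_pos": joint angles; "joint_velocities": joint speeds; "tau": joint torques, N m; "position": TCP position; "ee_rot": TCP orientation; "ft_force": force on the tool from outside, world axes, zero at the start; "torque": the same for the moment, N m; "grip_width": opening from 0.0 (shut) to 1.0 (fully open).
Only numpy, scipy, OpenCV 4.12 (cv2) and the standard library are available. Lean on these libraries where they do the work, as an engineer would, in place of code of your own. Each camera call takes 0.05 s, during which the arm holds its last target. There are 200 camera calls.

### The job

Lift the blue roller hanger with its bamboo tube out of the wooden block by the orange tab and set both its rollers gently on the sloped drying rail at the red mark, above the brass keeper flap. Keeping hold of it and keeping its rollers lightly down on the rail, push it down the rail until it is right through the sprung keeper, then let go soon after the keeper so that it rolls by itself to the red-faced stop. Never press hard on the rail, and leave the other things where they are.

Things in the scene. Friction and masses are not known exactly. Their poses are not given: they have to be found in the camera images.
- hanger_grip (a point): Centre of the orange grip tab on top of the blue roller hanger: 30 mm long (x), 14 mm thick (y), 46 mm tall, on a blue top plate 25 mm below the point (80 mm in x, 69 mm in y). Axes: x along the rail when hung, downhill; z up. Either pair of tab sides can be gripped; gripping the 30 mm length stops it pitching.
- hanger_seat (a point): Hanger point that belongs on the bar's top centre line: between its rollers at tread bottom, 58 mm below hanger_grip, same axes. Treads 18 mm across, 12 mm wide, 22 mm before and behind; white flanges reach 5 mm lower: 2 mm play each side of the bar; a flange riding on the bar leaves it 5 mm high. Lower arm (30 mm long in x): top 53 mm below; tube end 139 mm below.
- rail_load (a point): Loading place: top centre line of the bar at the red mark. x down the slope, z square to the top face (9 degrees off vertical), y across, away from the robot. Bar 8 mm wide, 25 mm deep, from 85 mm uphill to 355 mm downhill of here. Hung, the hanger's axes are parallel to these. It enters from -y with its seat 8 to 25 mm above the bar (lower arm passing under), then is lowered.
- rail_stop (a point): Where hanger_seat rests when the hanger touches the red-faced stop: top centre line, 285 mm down the rail from rail_load, same axes. The stop's face is 40 mm further down and stands 40 mm above the bar. Let go at least 80 mm short of this point.
- keeper (a joint): Brass flap angle (rad): 0 square to the rail, to 1.5 pushed downhill. Spring-hinged under the bar 75 mm down from rail_load, reaching 64 mm below the bar's top, in the way of the hanger's lower arm. Arm meets it with the seat 57 mm past rail_load; it opens to 0.8 against 2 to 5 N, its tip drags on the arm and snaps back with the seat about 120 mm past. Does not open uphill.
- block: Fixed wooden block, 70 x 260 mm, 50 mm high, three round holes 32 mm wide, 35 mm deep, 85 mm apart along its y; origin under its centre. The hanger stands in any one, plain tubes in the others.
- tube1: A bystander, leave it alone. Plain bamboo tube, 28 mm across, 95 mm long, upright in the block; origin at the centre of its lower end.
- tube2: A bystander, leave it alone. Plain bamboo tube, 28 mm across, 95 mm long, upright in the block; origin at the centre of its lower end.
- jar: A bystander, leave it alone. Amber jar, 60 mm across, 75 mm high; origin under its centre.
- awl: A bystander, leave it alone. Screwdriver-like awl, 160 mm long, lying.
- brush: A bystander, leave it alone. Brush, 170 mm long, lying.
- offcut1: A bystander, leave it alone. Yellow tube offcut, 40 mm across, 50 mm high, standing.
- offcut2: A bystander, leave it alone. Bamboo offcut, 36 mm across, 35 mm high, standing.
- rule: A bystander, leave it alone. Steel rule, 200 x 28 x 4 mm, lying.
- hanger: The whole roller hanger, 0.22 to 0.36 kg: a blue C-frame, spine on its -y side (outer face 43 mm from the tab centre), open to +y, under it a bamboo tube 28 mm across, 80 mm long. Origin: centre of the tube's lower end; hanger_grip is 197 mm above and 4 mm to -y. At the start upright, the tube's lowest 35 mm in a block hole, spine towards the robot.
- rail: The fixed bar with its posts (80 mm uphill and 350 mm downhill of rail_load), on a dark base 12 mm high. Origin under the rail's middle, x level and downhill, z up; the rail stands 0 to 30 mm higher from day to day. While held the hanger should bear on the bar with a few newtons (2 to 8); 15 N is too much.
There are look-alikes about, which are no part of the job. Leave any pink or turquoise look-alike of the hanger alone.

How it is judged:
On the way, in this order (a step that is already met when the one before it is completed fails the run):
1. the hanger's rollers are seated on the rail at the loading place, above the keeper, bearing lightly on it (1.5 N or more), the hanger still held (y of hanger_seat in the frame of rail_load between -0.004 and 0.004 m and z of hanger_seat in the frame of rail_load between -0.003 and 0.003 m and angle between the x axis of hanger and the x axis of rail_load, either way round below 0.12 rad and contact force between hanger and rail above 1.5 N and x of hanger_seat in the frame of rail_load between -0.03 and 0.04 m and contact force between the fingers and hanger above 0.5 N and value of joint keeper below 0.1 rad), for 0.5 s.
2. held and with its rollers bearing lightly on the rail, the hanger is pushing the keeper open (y of hanger_seat in the frame of rail_load between -0.004 and 0.004 m and z of hanger_seat in the frame of rail_load between -0.003 and 0.003 m and angle between the x axis of hanger and the x axis of rail_load, either way round below 0.12 rad and contact force between hanger and rail above 1.5 N and x of hanger_seat in the frame of rail_load between 0.055 and 0.125 m and contact force between the fingers and hanger above 0.5 N and value of joint keeper above 0.5 rad), for 0.4 s.
3. let go on the rail below the keeper, at least 80 mm short of the stop (y of hanger_seat in the frame of rail_load between -0.004 and 0.004 m and z of hanger_seat in the frame of rail_load between -0.003 and 0.003 m and x of hanger_seat in the frame of rail_load between 0.105 and 0.205 m and contact force between each of the fingers, the arm and hanger below 0.05 N and value of joint keeper below 0.1 rad).
At the end, for the whole second after the job is handed in: The hanger is let go and at rest against the stop: its seat point within 6 mm beyond and 12 mm short of rail_stop along the rail, 4 mm across and 3 mm in height, hanging square to the rail within 0.1 rad; the keeper flap is closed behind it (linear speed of hanger below 0.02 m/s and x of hanger_seat in the frame of rail_stop between -0.012 and 0.006 m and y of hanger_seat in the frame of rail_stop between -0.004 and 0.004 m and z of hanger_seat in the frame of rail_stop between -0.003 and 0.003 m and angle between the z axis of hanger and the z axis of rail_load, either way round below 0.1 rad and value of joint keeper below 0.1 rad); the robot touches nothing.
It fails at once if the hanger is pressed on the rail with more than 15 N (contact force between hanger and rail above 15 N).
It fails at once if the robot itself bears on the rail with more than 20 N (contact force between any of the fingers, the arm and rail above 20 N).
It fails at once if another thing is moved more than 25 mm (distance of any of tube1, tube2, jar, awl, brush, offcut1, offcut2, rule from where it was at the start of the episode above 0.025 m).
It fails at once if the hanger is dropped (tipped more than 45 degrees) (angle between hanger's own z axis and vertical above 0.8 rad).
It also fails if it takes over 64 s, if anything falls off the work surface, if the arm or the gripper's body presses on something with over 40 N, if the wrist force passes 120 N, or if a joint passes its speed limit or range.

## Working session

There is one attempt and no reset: what is moved stays moved. The work goes in short steps, Python scripts to look and compute and a tool call to move; the robot and the scene stay as the last step left them, time stands still between calls to the robot, and variables do not carry over. Pictures are saved under pics/ and viewed, about 8 in all and at most 12, crops included, and the job is handed in when it is done.

Besides the shell and the picture viewer there is one more tool, called after "Emit:" as name(argument=value, ...) on one line, values as JSON. move_arm: Moves the arm, as the interface text tells. Its arguments: {"type":"object","properties":{"moves":{"type":"array","items":{"type":"array"}},"squeeze":{"type":"number"}},"required":["moves"]}

```bash
mkdir -p pics; ls
python3 - <<'E'
from workcell import *
import cv2
print(get_obs())
for n in("side","top"):
    print(n,camera_info(n)); cv2.imwrite(f"pics/{n}0.png",camera(n)[:,:,::-1])
E
```

```text
pics
{'clock': 0.0, 'joint_pos': array([ 1.174405  ,  0.33284846, -0.06469947,  1.46092693,  0.021603  ,
        1.34988763, -0.0884929 ]), 'joint_velocities': array([ 1.33166919e-03,  1.37267086e-06,  6.28203616e-04, -3.24217208e-03,
        1.14288503e-04,  7.26998864e-04, -8.56228290e-05]), 'tau': array([ 4.42467708e-04, -6.25445580e+01,  4.89390583e-02, -3.91602373e+01,
        1.60836393e-02,  9.87326028e-03, -2.26171397e-05]), 'position': array([ 0.22807852, -0.58150637,  0.23053742]), 'ee_rot': array([ 9.82582956e-01,  1.85823200e-01, -1.60268179e-04, -6.68439648e-04]), 'ft_force': array([-0.01277576,  0.35590409, -0.8397552 ]), 'torque': array([-0.01875121,  0.06021691, -0.02802928]), 'grip_width': 1.0020569216084732}
side {'fx': 453.04830553276616, 'fy': 453.04830553276616, 'cx': 316.35135356219394, 'cy': 238.79327347151988, 'D': array([0.00485854, 0.        , 0.        , 0.        , 0.        ]), 'origin': array([0.27252989, 1.11271867, 0.7750812 ]), 'rotation': array([-0.06216437,  0.85677944, -0.51118785,  0.02741471])}
top {'fx': 470.4602859966585, 'fy': 470.4602859966585, 'cx': 318.95373805816416, 'cy': 237.96362134656403, 'D': array([0.03421356, 0.        , 0.        , 0.        , 0.        ]), 'origin': array([ 0.28425513, -0.01364406,  1.31845819]), 'rotation': array([ 0.71093452, -0.69980455,  0.04932485, -0.04911976])}
```

View pics/side0.png

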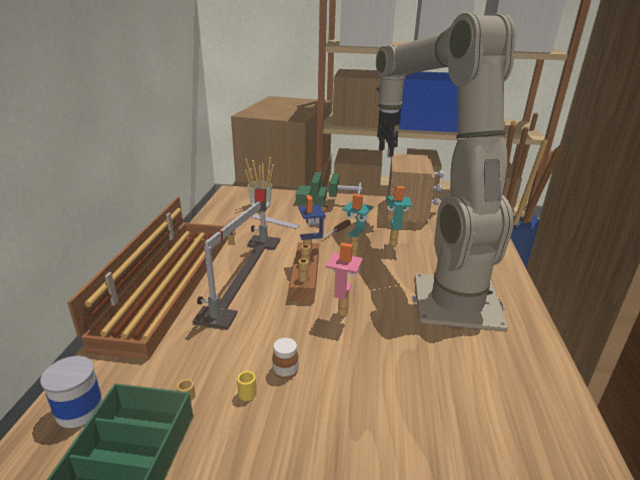

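View pics/top0.png

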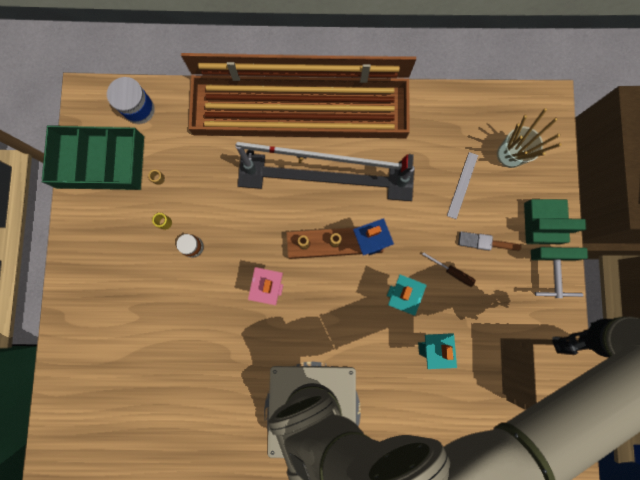

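The side view shows the rail from (212,240) to (263,205), with the blue hanger at (311,213). The top view shows the red mark at (272,149), the red stop at (406,163), and the blue hanger's tab at (374,232) in the right-hand block hole. Next I'll enlarge crops to measure.

Run:
```python
import cv2
a=cv2.imread("pics/top0.png")[130:270,228:428]; cv2.imwrite("pics/t1.png",cv2.resize(a,None,fx=4,fy=4,interpolation=cv2.INTER_CUBIC))
a=cv2.imread("pics/side0.png")[180:330,190:350]; cv2.imwrite("pics/s1.png",cv2.resize(a,None,fx=4,fy=4,interpolation=cv2.INTER_CUBIC))
```

```text
(no output)
```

View pics/t1.png

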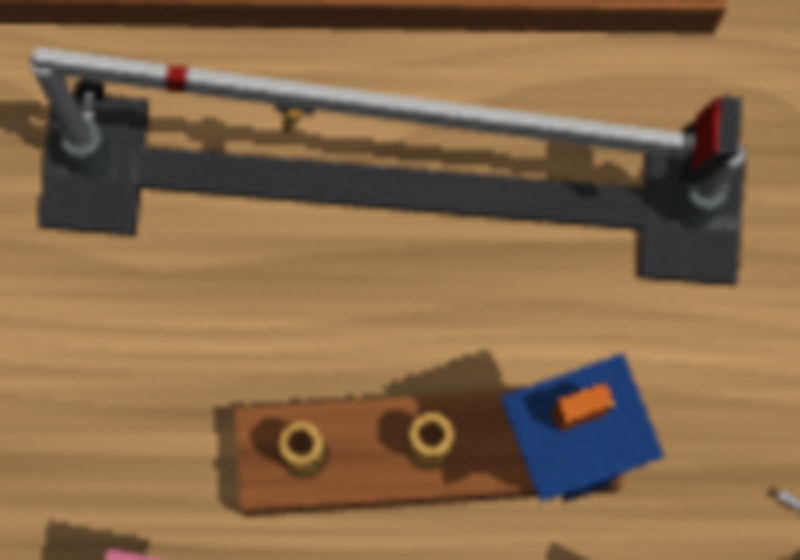

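View pics/s1.png

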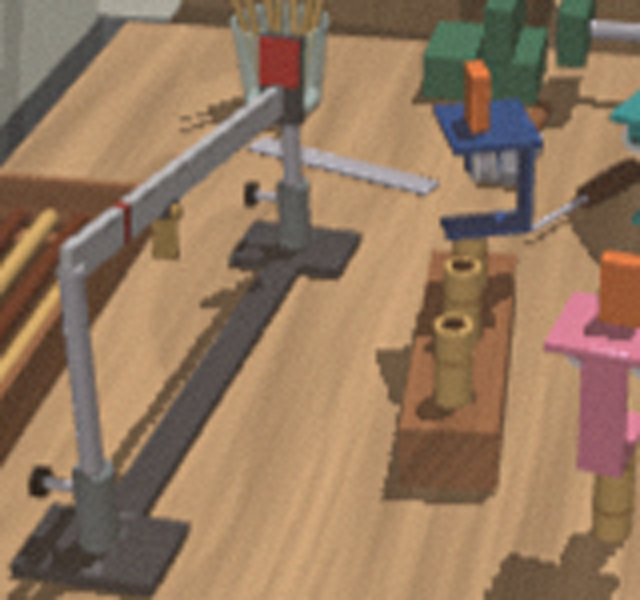

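```bash
cat > h.py <<'E'
import numpy as np, cv2
from scipy.spatial.transform import Rotation as R
from scipy.optimize import least_squares
from workcell import *
CI={n:camera_info(n) for n in("side","top")}
def proj(n,P):
    c=CI[n]; Rc=R.from_quat(c["rotation"]).inv()
    K=np.array([[c["fx"],0,c["cx"]],[0,c["fy"],c["cy"]],[0,0,1]])
    p=Rc.apply(np.atleast_2d(P)-c["origin"])
    return cv2.projectPoints(p,np.zeros(3),np.zeros(3),K,c["D"])[0][:,0]
def rot(yaw,slope=0): # x downhill = world -y at yaw 0; yaw about z, slope about own y
    return R.from_euler('z',yaw-np.pi/2)*R.from_euler('y',slope)
def tf(P,p,yaw,slope=0): return rot(yaw,slope).apply(np.asarray(P,float))+p
def top(px,py): return [228+(px+.5)/4-.5,130+(py+.5)/4-.5]
def side(px,py): return [190+(px+.5)/4-.5,180+(py+.5)/4-.5]
S9=np.radians(9)
def edge(img,n,A,B,m=25,w=3.5,sub=.25):
    """signed offset (px, normal dir) of strongest gradient near the projected edge A-B"""
    P=np.array(A)+np.linspace(.05,.95,m)[:,None]*(np.array(B)-A); q=proj(n,P)
    t=q[-1]-q[0]; t/=np.linalg.norm(t); nn=np.array([-t[1],t[0]])
    s=np.arange(-w,w+.01,sub); g=q[:,None]+s[None,:,None]*nn
    im=cv2.GaussianBlur(img,(0,0),.7).astype(np.float32)
    v=cv2.remap(im,g[...,0].astype(np.float32),g[...,1].astype(np.float32),cv2.INTER_CUBIC)
    d=np.linalg.norm(np.gradient(v,axis=1),axis=2)
    return s[d.argmax(1)]
E
cat > fit.py <<'E'
from h import *
# rail: clicks (crop pixels) against model points
rc=[("top",top(177,73),[0,0,0]),("top",top(40,53),[-.085,0,0]),("top",top(440,108),None),
    ("side",side(124,204),[0,0,0]),("side",side(68,243),[-.085,-.004,0])]
rc=[r for r in rc if r[2]]
# stop red face, top edge and bar line near stop
f=lambda q:np.concatenate([proj(n,tf(P,q[:3],q[3],S9))[0]-uv for n,uv,P in rc]+
  [np.cross(proj("top",tf([[.2,0,0],[.3,0,0]],q[:3],q[3],S9))[1]-top(670,136),[0,0,1])[:2]*[1,0]])
r=least_squares(f,[.49,.1,.25,-.05]); print("rail",r.x,r.fun.round(1))
# hanger by clicks: plate corners (z -25 top) and tab
hc=[("top",top(503,398),[-.04,.026,-.025]),("top",top(625,355),[.04,.026,-.025]),
    ("top",top(663,455),[.04,-.043,-.025]),("top",top(540,498),[-.04,-.043,-.025]),
    ("side",side(435,103),[.04,.026,-.025]),("side",side(541,143),[-.04,-.043,-.025]),
    ("side",side(531,103),[.04,-.043,-.025]),("side",side(456,150),[-.04,.026,-.025])]
g=lambda q:np.concatenate([proj(n,tf(P,q[:3],q[3]))[0]-uv for n,uv,P in hc])
h=least_squares(g,[.33,-.1,.212,.3]); print("hanger",h.x,h.fun.round(1))
np.savez("fit.npz",rail=r.x,hang=h.x)
def draw(n,img,k,u0,v0,w,hh):
    o=cv2.resize(img[v0:v0+hh,u0:u0+w],None,fx=k,fy=k,interpolation=cv2.INTER_CUBIC)
    def L(P,c):
        q=(proj(n,P)-[u0,v0]+.5)*k-.5
        cv2.polylines(o,[np.round(q*8).astype(int)],False,c,1,cv2.LINE_AA,3)
    T=lambda P:tf(P,r.x[:3],r.x[3],S9)
    for y,z in((-.004,0),(.004,0),(-.004,-.025)): L(T([[-.085,y,z],[.325,y,z]]),(0,255,0))
    L(T([[0,-.004,-.025],[0,-.004,0],[0,.004,0]]),(255,255,0)); L(T([[.325,-.004,0],[.325,-.004,.04],[.325,.004,.04]]),(255,0,255))
    H=lambda P:tf(P,h.x[:3],h.x[3])
    L(H([[-.04,-.043,-.025],[.04,-.043,-.025],[.04,.026,-.025],[-.04,.026,-.025],[-.04,-.043,-.025]]),(0,255,0))
    for z in(-.023,.023): L(H([[-.015,-.007,z],[.015,-.007,z],[.015,.007,z],[-.015,.007,z],[-.015,-.007,z]]),(255,255,0))
    return o
a=draw("top",cv2.imread("pics/top0.png"),3.5,228,140,200,115); b=draw("side",cv2.imread("pics/side0.png"),4,195,182,140,72)
o=np.zeros((a.shape[0]+b.shape[0],700,3),np.uint8); o[:a.shape[0]]=a[:,:700]; o[a.shape[0]:,:560]=b
print(o.shape); cv2.imwrite("pics/ov1.png",o[:600])
E
python3 fit.py
```

```text
rail [ 0.65507785  0.10209935  0.22665834 -0.07266909] [ 0.7 -0.3 -0.8 -0.3 -0.7 -0.4  1.   0.6  0.2  0. ]
hanger [ 0.45619314 -0.14202342  0.21158425  0.3360297 ] [-0.2 -0.6  0.3 -0.   0.3  1.6 -0.2  1.2  0.1  0.7  0.5 -0.1 -2.5 -0.8
 -0.8 -0.2]
(690, 700, 3)fit.py:8: DeprecationWarning: Arrays of 2-dimensional vectors are deprecated. Use arrays of 3-dimensional vectors instead. (deprecated in NumPy 2.0)
  [np.cross(proj("top",tf([[.2,0,0],[.3,0,0]],q[:3],q[3],S9))[1]-top(670,136),[0,0,1])[:2]*[1,0]])
```

```bash
python3 - <<'E'
import cv2
s=open('fit.py').read()
a=s.index("  [np.cross"); b=s.index("r=least_squares")
s=s[:a]+'''  [[(proj("top",tf([u,0,0],q[:3],q[3],S9))[0]-top(X,Y))[1]] for u,X,Y in ((.15,440,106),(.285,650,134))])
'''+s[b:]
s=s.replace("195,182,140,72","195,186,140,48")
open('fit.py','w').write(s)
E
python3 fit.py
```

```text
rail [ 0.65496156  0.10210744  0.22665858 -0.07496304] [ 0.7 -0.3 -0.8 -0.3 -0.6 -0.4  1.   0.5 -0.   0.3]
hanger [ 0.45619314 -0.14202342  0.21158425  0.3360297 ] [-0.2 -0.6  0.3 -0.   0.3  1.6 -0.2  1.2  0.1  0.7  0.5 -0.1 -2.5 -0.8
 -0.8 -0.2]
(594, 700, 3)
```

View pics/ov1.png

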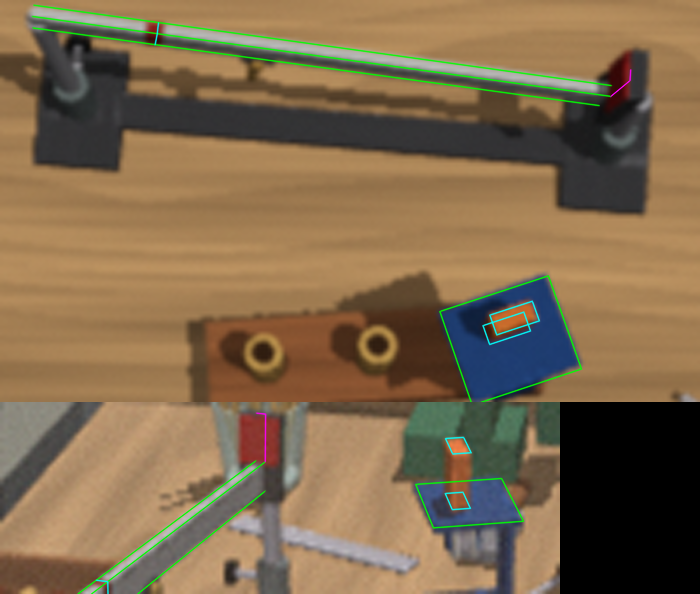

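The overlay matches the bar, the stop, the plate and the tab to about a pixel. I'll refine it with edge fits.

```bash
cat > ref.py <<'E'
from h import *
im={n:cv2.imread(f"pics/{n}0.png") for n in CI}
F=np.load("fit.npz"); q0=F["rail"]; h0=F["hang"]
def res(q,T,E,bias):
    out=[]
    for n,A,B in E:
        o=edge(im[n],n,*T(q,[A,B])); m=np.median(o); k=abs(o-m)<1
        out.append([m,k.mean(),o[k].mean()])
    return np.array(out)
def refine(q,T,E,it=6):
    for _ in range(it):
        r=res(q,T,E,0); 
        def off(qq): # shift of the model edge midpoints along normal
            o=[]
            for n,A,B in E:
                a=proj(n,T(q,[A,B])); b=proj(n,T(qq,[A,B])); t=a[1]-a[0]; t/=np.linalg.norm(t); nn=[-t[1],t[0]]
                o+=list((b-a)@nn)
            return np.array(o)
        tgt=[]; w=[]
        for (n,A,B) in E:
            o=edge(im[n],n,*T(q,[A,B])); m=np.median(o); k=abs(o-m)<1.2
            s=np.linspace(.05,.95,len(o))[k]; p=np.polyfit(s,o[k],1); tgt+=[np.polyval(p,0),np.polyval(p,1)]
        d=least_squares(lambda x:off(x)-tgt,q,loss="soft_l1",f_scale=.3,x_scale=.01); q=d.x
    return q,np.round(d.fun,2),np.round(tgt,2)
RT=lambda q,P:tf(P,q[:3],q[3],S9)
E=[("top",[-.08,.004,0],[.30,.004,0]),("top",[-.05,-.004,-.025],[.28,-.004,-.025]),
   ("side",[-.08,-.004,-.025],[.29,-.004,-.025]),("side",[-.08,-.004,0],[.30,-.004,0]),
   ("side",[-.085,-.004,0],[-.085,-.004,-.022]),("top",[.325,-.004,.04],[.325,.004,.04])][:5]
q,f,t=refine(q0,RT,E); print("rail",q.round(4),f)
# mark along rail
for n in CI:
    b=im[n].astype(int); m=(b[...,2]-np.maximum(b[...,0],b[...,1])>40)
    c=proj(n,RT(q,[[0,0,0]]))[0]; v,u=np.nonzero(m); k=np.hypot(u-c[0],v-c[1])<12
    p0=[u[k].mean(),v[k].mean()]; d=proj(n,RT(q,[[.02,0,0]]))[0]-c
    print(n,"mark px",k.sum(),np.round(p0,2),"dx mm",20*(np.array(p0)-c)@d/(d@d))
HT=lambda q,P:tf(P,q[:3],q[3])
a=[[-.04,.026,-.025],[.04,.026,-.025],[.04,-.043,-.025],[-.04,-.043,-.025]]
E=[("top",a[i],a[(i+1)%4]) for i in range(4)]+[("side",a[0],a[1]),("side",a[1],a[2])]
h,f,t=refine(h0,HT,E); print("hang",h.round(4),f)
box=np.array([[x,y,z] for x in(-.015,.015) for y in(-.007,.007) for z in(-.023,.023)])
for n in CI: # orange tab mask centroid against hull centroid
    b=im[n].astype(int); m=(b[...,2]>150)&(b[...,0]<90)&(b[...,2]-b[...,1]>70)
    pj=proj(n,HT(h,box)); c=pj.mean(0); v,u=np.nonzero(m); k=np.hypot(u-c[0],v-c[1])<25
    M=cv2.moments(cv2.convexHull(pj.astype(np.float32)))
    print(n,k.sum(),M["m00"],"tab",np.round([u[k].mean()-M["m10"]/M["m00"],v[k].mean()-M["m01"]/M["m00"]],2))
np.savez("ref.npz",rail=q,hang=h)
E
python3 ref.py
```

```text
rail [ 0.6615  0.1153  0.222  -0.0705] [-1.77 -1.05  1.55  1.68 -0.2   0.13  0.23 -0.14  1.11 -1.24]
side mark px 55 [214.35 230.55] dx mm 3.555197165983877
top mark px 27 [271.89 148.04] dx mm 11.458376502592031
hang [ 0.4572 -0.1408  0.2123  0.3672] [ 0.14 -0.35 -0.19  0.15  0.01  0.82  0.17 -0.08  0.78  0.49  0.08  0.36]
side 27 110.13800008106045 tab [ 0.18 -2.45]
top 62 117.24504254339263 tab [ 0.83 -0.94]
```

```bash
cat > ref2.py <<'E'
exec(open('ref.py').read().split("RT=")[0].replace("edge(im[n],n,*T(q,[A,B]))","edge(im[n],n,*T(q,[A,B]),w=1.75)"))
RT=lambda q,P:tf(P,q[:3],q[3],S9)
E=[("top",[-.08,.004,0],[.29,.004,0]),("top",[-.05,-.004,0],[.28,-.004,0]),("top",[-.03,-.004,-.025],[.25,-.004,-.025]),
   ("side",[-.08,-.004,-.025],[.27,-.004,-.025]),("side",[-.08,-.004,0],[.28,-.004,0]),("side",[-.08,.004,0],[.28,.004,0])]
for n,A,B in E:
    o=edge(im[n],n,*RT(q0,[A,B]),w=2.5); print(n,A,np.round(o[::3],1))
HT=lambda q,P:tf(P,q[:3],q[3])
a=[[-.04,.026,-.025],[.04,.026,-.025],[.04,-.043,-.025],[-.04,-.043,-.025]]
for i in range(4):
  for n in("top","side"): print(n,i,np.round(edge(im[n],n,*HT(h0,[a[i],a[(i+1)%4]]),w=2.5)[::3],1))
for n in CI:
    b=im[n].astype(int); m=(b[...,2]-np.maximum(b[...,0],b[...,1])>40)
    c=proj(n,RT(q0,[[0,0,0],[0,-.004,0]])).mean(0); v,u=np.nonzero(m); k=np.hypot(u-c[0],v-c[1])<12
    p0=[u[k].mean(),v[k].mean()]; d=proj(n,RT(q0,[[.02,0,0]]))[0]-c; print(n,"mark",np.round(p0,2),c.round(2),d.round(2))
box=np.array([[x,y,z] for x in(-.015,.015) for y in(-.007,.007) for z in(-.023,.023)])
for n in CI:
    b=im[n].astype(int); m=(b[...,2]>110)&(b[...,0]<90)&(b[...,2]-b[...,1]>50)&(b[...,2]-b[...,0]>90)
    pj=proj(n,HT(h0,box)); c=pj.mean(0); v,u=np.nonzero(m); k=np.hypot(u-c[0],v-c[1])<15
    M=cv2.moments(cv2.convexHull(pj.astype(np.float32)))
    print(n,k.sum(),M["m00"],"tab",np.round([u[k].mean()-M["m10"]/M["m00"],v[k].mean()-M["m01"]/M["m00"]],2))
    print(cv2.minAreaRect(np.stack([u[k],v[k]],1).astype(np.float32)))
E
python3 ref2.py
```

```text
top [-0.08, 0.004, 0] [ 0.5  0.2 -0.2  2.5  2.2  2.5  2.5  2.2  2.5]
top [-0.05, -0.004, 0] [ 0.8  0.5  0.5  0.2  0.2  0.2  0.2  0.2 -0.8]
top [-0.03, -0.004, -0.025] [-2.5 -2.5 -2.5 -2.5 -2.5 -2.5 -2.5 -2.5 -2.2]
side [-0.08, -0.004, -0.025] [0.5 1.  0.5 0.2 0.2 0.2 0.2 0.  0.5]
side [-0.08, -0.004, 0] [-2.2 -1.5  0.8  0.2  0.5  0.5 -2.2 -2.   0.8]
side [-0.08, 0.004, 0] [0.8 0.5 0.2 2.5 2.  2.  1.8 2.2 2.5]
top 0 [-2.  -1.   0.2 -0.5 -0.5 -0.2 -0.2 -1.  -0.8]
side 0 [-0.8 -1.  -0.8 -1.  -0.8 -1.  -0.8 -1.2 -0.8]
top 1 [ 0.8  0.8  0.8  0.8 -0.2  0.   0.   0.   0. ]
side 1 [-0.2  0.  -0.5 -0.8 -2.5 -0.2 -0.8 -0.8 -0.8]
top 2 [ 0.8  0.8  0.8  0.  -2.  -1.8 -1.8  0.5 -0.2]
side 2 [ 0.2  0.8  0.2  0.   0.5  0.  -0.2 -0.5  0. ]
top 3 [ 0.   0.   0.   0.2  0.   0.2 -0.5 -0.5 -0.8]
side 3 [-1.5  0.5  0.5 -2.  -1.8 -1.5 -1.5  2.  -2. ]
side mark [217.86 228.42] [220.7  230.32] [ 2.29 -2.36]
top mark [271.89 148.04] [272.51 148.39] [8.37 0.36]
side 70 106.28811527532525 tab [ 0.25 -0.43]
((309.0, 203.5), (17.0, 4.0), 90.0)
top 76 117.73821664159186 tab [ 0.26 -1.24]
((374.0, 230.50003051757812), (6.008327484130859, 12.332881927490234), 71.56504821777344)
```

```bash
cat > go.py <<'E'
from h import *
import sys
def delta(pos,Rt,note="",o=None):
    o=o or get_obs(); Rc=R.from_quat(o["ee_rot"])
    d=Rc.inv().apply(np.array(pos)-o["position"])/.025
    w=(Rc.inv()*Rt).as_rotvec(degrees=True)
    print(note,"units",d.round(2),"turn",w.round(1),"| t",round(o["clock"],2),"pos",o["position"].round(4),"F",o["ft_force"].round(2),"grip",round(o["grip_width"],3)); return d,w
def tool(Rf): # tool orientation for object/rail frame rotation
    M=Rf.as_matrix(); return R.from_matrix(np.stack([M[:,1],M[:,0],-M[:,2]],1))
E
python3 - <<'E'
from go import *
for y in(.345,): delta([.458,-.141,.33],tool(rot(y)),"hover"); delta([.458,-.141,.196],tool(rot(y)),"grasp")
E
```

```text
hover units [ 15.   -13.05  -3.96] turn [-0.1  0.   1.6] | t 0.1 pos [ 0.2281 -0.5815  0.2306] F [-0.43  0.81  0.24] grip 1.006
grasp units [ 15.   -13.04   1.4 ] turn [-0.1  0.   1.6] | t 0.1 pos [ 0.2281 -0.5815  0.2306] F [-0.43  0.81  0.24] grip 1.006
```

Emit:
move_arm(moves=[[[0,0,-1],[0,0,0],1],[[0,0,-1],[0,0,0],1],[[0.5,-0.5,-1],[0,0,1.6],1],[[1,-0.9,-1],[0,0,0],1],[[1,-0.9,0],[0,0,0],1]])

```text
clock: 0.72
position: [0.2678, -0.5061, 0.3331]
ee_rot: [0.985, 0.172, 0.001, 0.001]
ft_force: [0.9, 0.4, -0.4]
grip_width: 0.997
```

Emit:
move_arm(moves=[[[1,-0.9,0],[0,0,0],1],[[1,-0.9,0],[0,0,0],1],[[1,-0.9,0],[0,0,0],1],[[1,-0.9,0],[0,0,0],1],[[1,-0.9,0],[0,0,0],1]])

```text
clock: 1.35
position: [0.3468, -0.357, 0.331]
ee_rot: [0.985, 0.172, -0.0, -0.0]
ft_force: [0.9, -0.3, 0.5]
grip_width: 1.004
```

Emit:
move_arm(moves=[[[1,-0.8,0],[0,0,0],1],[[1,-0.8,0],[0,0,0],1],[[1,-0.8,0],[0,0,0],1],[[1,-0.8,0],[0,0,0],1],[[1,-0.8,0],[0,0,0],1]])

```text
clock: 1.98
position: [0.4305, -0.2207, 0.331]
ee_rot: [0.985, 0.172, -0.0, -0.0]
ft_force: [-0.4, 0.1, 0.7]
grip_width: 1.0
```

Run:
```python
from go import *
delta([.458,-.141,.33],tool(rot(.345)),"hover"); delta([.458,-.141,.196],tool(rot(.345)),"grasp")
cv2.imwrite("pics/side1.png",camera("side")[:,:,::-1]);cv2.imwrite("pics/top1.png",camera("top")[:,:,::-1])
```

```text
hover units [ 2.12 -2.63  0.04] turn [-0.  0.  0.] | t 1.98 pos [ 0.4305 -0.2207  0.331 ] F [-0.45  0.08  0.75] grip 1.0
grasp units [ 2.12 -2.63  5.4 ] turn [-0.  0.  0.] | t 1.98 pos [ 0.4305 -0.2207  0.331 ] F [-0.45  0.08  0.75] grip 1.0
```

Emit:
move_arm(moves=[[[0.7,-0.9,0],[0,0,0],1],[[0.7,-0.9,0],[0,0,0],1],[[0.5,-0.6,0],[0,0,0],1],[[0,0,0],[0,0,0],1],[[0,0,0],[0,0,0],1]])

```text
clock: 2.7
position: [0.4541, -0.1504, 0.3311]
ee_rot: [0.985, 0.171, -0.0, 0.0]
ft_force: [0.3, -0.2, -0.0]
grip_width: 1.001
```

Run:
```python
from go import *
delta([.458,-.141,.196],tool(rot(.345)),"grasp")
s=camera("side")[:,:,::-1];t=camera("top")[:,:,::-1]
cv2.imwrite("pics/side2.png",s);cv2.imwrite("pics/top2.png",t)
k=5
o=np.hstack([cv2.resize(s[150:260,270:350],None,fx=k,fy=k,interpolation=2),cv2.resize(t[180:290,340:420],None,fx=k,fy=k,interpolation=2)])
cv2.imwrite("pics/v2.png",o)
```

```text
grasp units [ 0.28 -0.3   5.4 ] turn [ 0.  0. -0.] | t 2.7 pos [ 0.4541 -0.1504  0.3311] F [ 0.29 -0.24 -0.03] grip 1.001
```

View pics/v2.png

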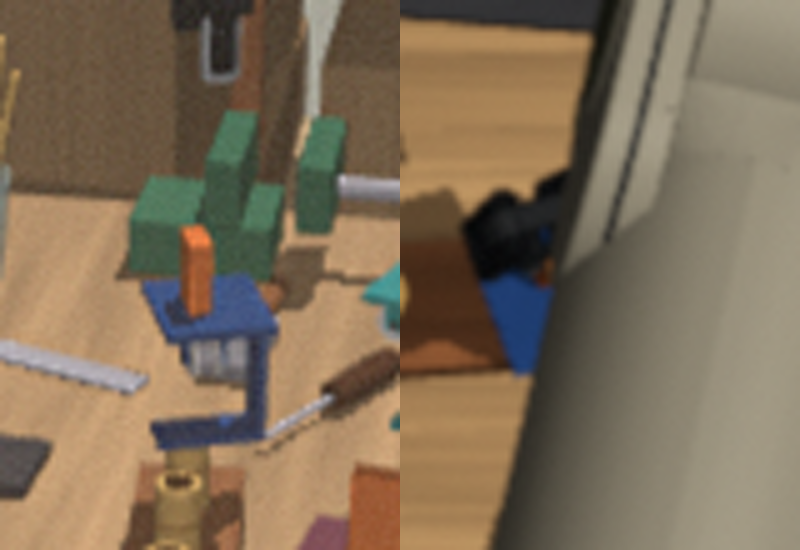

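Side view: the fingertips are at about (314,165), above and slightly right of the orange tab at (310,205). The arm hides the tab in the top view. Projecting the tip to check this, then descending.

Emit:
move_arm(moves=[[[0.28,-0.3,0],[0,0,0],1],[[0,0,1],[0,0,0],1],[[0,0,1],[0,0,0],1],[[0,0,0],[0,0,0],1],[[0,0,0],[0,0,0],1]])

```text
clock: 3.42
position: [0.4591, -0.1396, 0.2823]
ee_rot: [0.985, 0.172, 0.0, 0.0]
ft_force: [0.0, 0.5, -0.1]
grip_width: 1.0
```

Run:
```python
from go import *
delta([.458,-.141,.196],tool(rot(.345)),"grasp"); o=get_obs(); T=R.from_quat(o["ee_rot"])
s=camera("side")[:,:,::-1]
for y in(-.0425,.0425):
  for x in(-.011,.011): print(y,x,proj("side",o["position"]+T.apply([x,y,-.013]))[0].round(1))
h=np.load("fit.npz")["hang"]; print(proj("side",tf([[0,0,.023],[0,0,-.023]],[.458,-.141,.212],.345)))
k=8; cv2.imwrite("pics/v3.png",cv2.resize(s[165:235,275:345],None,fx=k,fy=k,interpolation=2))
```

```text
grasp units [-0.06  0.04  3.45] turn [ 0.  -0.   0.1] | t 3.42 pos [ 0.4591 -0.1396  0.2823] F [ 0.01  0.51 -0.11] grip 1.0
-0.0425 -0.011 [314.8 182.7]
-0.0425 0.011 [307.3 183.1]
0.0425 -0.011 [309.  172.5]
0.0425 0.011 [301.9 173. ]
[[308.41499533 196.36295718]
 [308.29188701 210.18357829]]
```

View pics/v3.png

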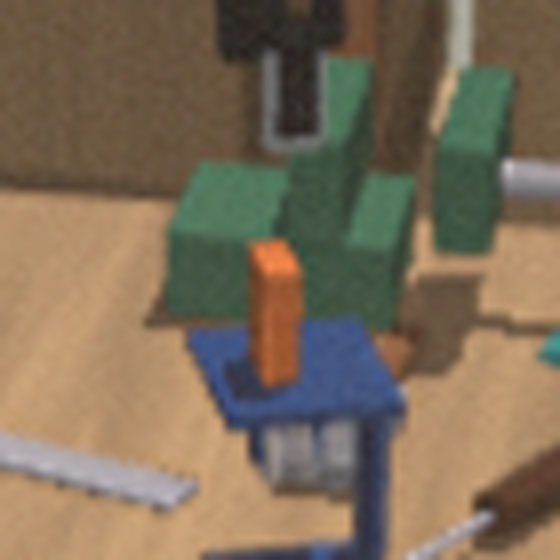

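The side view shows the near fingertip at u 307.5–316, v 184 (predicted 307–315, 183). The tab is centred at u 309.3, so the calibration agrees to about 2 mm. Descending and closing.

Emit:
move_arm(moves=[[[0,0,1],[0,0,0],1],[[0,0,1],[0,0,0],1],[[0,0,0.8],[0,0,0],1],[[0,0,0.6],[0,0,0],1],[[0,0,0],[0,0,0],1]], squeeze=40)

```text
clock: 4.1
position: [0.4585, -0.1397, 0.1961]
ee_rot: [0.985, 0.172, -0.0, -0.0]
ft_force: [0.4, 0.8, 0.1]
grip_width: 1.001
```

Emit:
move_arm(moves=[[[0,0,0],[0,0,0],0.6],[[0,0,0],[0,0,0],0.4],[[0,0,0],[0,0,0],0.2],[[0,0,0],[0,0,0],0.2],[[0,0,0],[0,0,0],0.2]], squeeze=50)

```text
clock: 4.72
position: [0.4591, -0.1398, 0.1969]
ee_rot: [0.985, 0.172, 0.001, 0.0]
ft_force: [0.1, 0.3, 6.1]
grip_width: 0.347
```

Run:
```python
from go import *
delta([.458,-.141,.196],tool(rot(.345)),"grasp"); print(get_obs()["torque"])
```

```text
grasp units [-0.06  0.03  0.04] turn [ 0.1 -0.1  0.1] | t 4.72 pos [ 0.4591 -0.1398  0.1969] F [0.15 0.31 6.06] grip 0.347
[0.07074878 0.03210401 0.00600112]
```

Emit:
move_arm(moves=[[[0,0,0],[0,0,0],0.2],[[0,0,-0.5],[0,0,0],0.2],[[0,0,-0.7],[0,0,0],0.2],[[0,0,-0.8],[0,0,0],0.2],[[0,0,-1],[0,0,0],0.2]], squeeze=80)

```text
clock: 5.35
position: [0.4584, -0.1396, 0.2727]
ee_rot: [0.985, 0.172, -0.0, -0.0]
ft_force: [0.3, -0.3, -1.6]
grip_width: 0.34
```

Emit:
move_arm(moves=[[[0,0,-1],[0,0,0],0.2],[[0,0,-0.7],[0,0,0],0.2],[[0,0,-0.3],[0,0,0],0.2],[[0,0,0],[0,0,0],0.2],[[0,0,0],[0,0,0],0.2]])

```text
clock: 5.98
position: [0.4583, -0.1396, 0.3205]
ee_rot: [0.985, 0.172, -0.001, -0.0]
ft_force: [1.1, 0.3, -2.7]
grip_width: 0.336
```

Run:
```python
from go import *
F=np.load("fit.npz"); q=F["rail"]; Rr=rot(q[3],S9)
# grip point = TCP - .016*z_t ; seat = grip - .058*zh
def tcp(seat): return q[:3]+Rr.apply(np.array(seat)+[0,0,.058-.016])
delta(tcp([0,-.10,.05]),tool(Rr),"standoff"); print(tcp([0,-.1,.05]),tcp([0,0,0]), get_obs()["torque"])
```

```text
standoff units [ 6.79 -7.54  0.12] turn [ 8.8  2.  24.1] | t 5.97 pos [ 0.4583 -0.1396  0.3205] F [ 1.11  0.27 -2.71] grip 0.336
[0.55416455 0.09524517 0.31752591] [0.6544695  0.09555565 0.26814149] [-0.02438505 -0.05104365 -0.04023842]
```

Emit:
move_arm(moves=[[[0.7,-0.8,0],[0,0,0],0.2],[[0.9,-1,0],[0,0,0],0.2],[[0.9,-1,0],[0,0,0],0.2],[[0.9,-1,0],[0,0,0],0.2],[[0.9,-1,0],[0,0,0],0.2]])

```text
clock: 6.6
position: [0.5191, 0.0106, 0.3205]
ee_rot: [0.985, 0.172, -0.001, -0.0]
ft_force: [0.3, 0.5, -2.5]
grip_width: 0.339
```

Emit:
move_arm(moves=[[[0.9,-1,0],[0,0,0],0.2],[[0.9,-1,0],[0,0,0],0.2],[[0.7,-0.7,0.1],[0,0,0],0.2],[[0,0,0],[2.2,0.5,6],0.2],[[0,0,0],[2.2,0.5,6],0.2]])

```text
clock: 7.22
position: [0.5548, 0.0948, 0.3177]
ee_rot: [0.997, 0.067, 0.001, -0.04]
ft_force: [-0.2, 0.3, -1.8]
grip_width: 0.335
```

Emit:
move_arm(moves=[[[0,0,0],[2.2,0.5,6],0.2],[[0,0,0],[2.2,0.5,6.1],0.2],[[0,0,0],[0,0,0],0.2],[[0,0,0],[0,0,0],0.2],[[0,0,0],[0,0,0],0.2]])

```text
clock: 7.85
position: [0.5549, 0.0948, 0.3187]
ee_rot: [0.996, -0.037, 0.004, -0.078]
ft_force: [-0.6, -0.6, -2.3]
grip_width: 0.337
```

```bash
cat >> go.py <<'E'
F=np.load("fit.npz"); q=F["rail"]; Rr=rot(q[3],S9)
GO=.016 # grip point sits this far behind the TCP along the tool
def tcp(seat): return q[:3]+Rr.apply(np.array(seat)+[0,0,.058-GO])
def draw(img,n,u0,v0,w,hh,k,Rh,grip):
    o=cv2.resize(np.ascontiguousarray(img[v0:v0+hh,u0:u0+w]),None,fx=k,fy=k,interpolation=cv2.INTER_CUBIC)
    def L(P,c):
        p=(proj(n,P)-[u0,v0]+.5)*k-.5; cv2.polylines(o,[np.round(p*8).astype(int)],False,c,1,cv2.LINE_AA,3)
    T=lambda P:Rr.apply(np.array(P,float))+q[:3]
    for y,z in((-.004,0),(.004,0),(-.004,-.025)): L(T([[-.085,y,z],[.325,y,z]]),(0,255,0))
    L(T([[0,-.004,-.025],[0,-.004,0],[0,.004,0]]),(255,255,0))
    H=lambda P:Rh.apply(np.array(P,float))+grip
    L(H([[-.04,-.043,-.025],[.04,-.043,-.025],[.04,.026,-.025],[-.04,.026,-.025],[-.04,-.043,-.025]]),(0,0,255))
    L(H([[-.015,-.043,-.025],[-.015,-.043,-.111],[.015,-.043,-.111],[.015,-.043,-.025]]),(255,0,255))
    L(H([[0,0,-.058],[0,0,-.053]]),(0,255,255))
    return o
def held():
    o=get_obs(); Rt=R.from_quat(o["ee_rot"]); M=Rt.as_matrix()
    return R.from_matrix(np.stack([M[:,1],M[:,0],-M[:,2]],1)), o["position"]+Rt.apply([0,0,-GO])
E
python3 - <<'E'
from go import *
delta(tcp([0,-.10,.05]),tool(Rr),"standoff")
s=camera("side")[:,:,::-1];t=camera("top")[:,:,::-1]; cv2.imwrite("pics/side4.png",s);cv2.imwrite("pics/top4.png",t)
Rh,g=held()
print(proj("side",g),proj("top",g))
cv2.imwrite("pics/v4.png",np.hstack([draw(s,"side",190,150,110,130,4,Rh,g),cv2.resize(t[100:230,220:310],None,fx=4,fy=4)]))
E
```

```text
standoff units [-0.03 -0.01  0.05] turn [ 0.1 -0.1  0.1] | t 7.85 pos [0.5549 0.0948 0.3187] F [-0.56 -0.61 -2.33] grip 0.337
[[256.43183443 193.11158405]] [[271.03696068 176.14588106]]
```

View pics/v4.png

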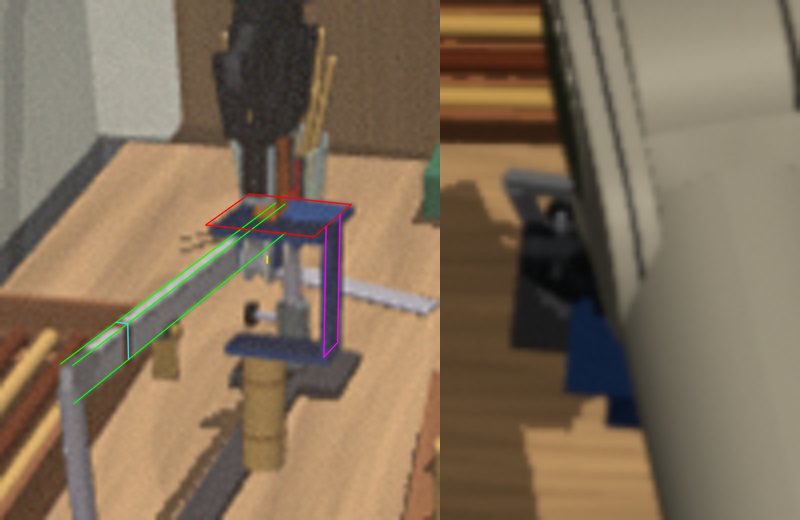

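Side view: the hanger is held above the bar, with the predicted plate and spine outlines within about 1 px of the actual ones. The tube spans u 245–285 in the 4x crop. I'll measure the in-hand lateral offset from the tube, and the same for the bar.

```bash
cat > lat.py <<'E'
from go import *
def tube(s,Rh,g,zs=(-.13,-.18)):
    """lateral offset (mm, along hanger y) of the tube from its nominal place, upper and lower half"""
    c=CI["side"]["origin"]; out=[]
    ax=Rh.apply([0,0,1]); 
    for lo,hi in((-.125,-.150),(-.155,-.190)):
        P=Rh.apply([[0,.004,lo],[0,.004,hi]])+g; v=P.mean(0)-c; v/=np.linalg.norm(v); e=np.cross(ax,v); e/=np.linalg.norm(e)
        pix=np.linalg.norm(proj("side",P[0]+.01*e)[0]-proj("side",P[0])[0])/10
        r=[np.median(edge(s,"side",*(P+sg*.014*e),w=5)) for sg in(-1,1)]
        # edge normal sign: find what +e means
        t=np.diff(proj("side",P),axis=0)[0]; t/=np.linalg.norm(t); sgn=np.sign(np.dot([-t[1],t[0]],proj("side",P[0]+.01*e)[0]-proj("side",P[0])[0]))
        out.append((np.round(np.array(r)*sgn/pix,1),e.round(2)))
    return out
if __name__=="__main__":
    import sys
    s=cv2.imread(sys.argv[1]); Rh,g=held(); print("tube offset mm (left,right edge; dir e)",tube(s,Rh,g))
    i0=cv2.imread("pics/side0.png"); 
    for y,z in((-.004,-.025),(-.004,0),(.004,0)):
        o=edge(i0,"side",*(Rr.apply([[-.08,y,z],[.06,y,z]])+q[:3]),m=30,w=2); print("bar side",y,z,np.round(np.sort(o)[[5,15,24]],2))
    i0=cv2.imread("pics/top0.png")
    for y,z in((-.004,-.025),(-.004,0),(.004,0)):
        o=edge(i0,"top",*(Rr.apply([[-.08,y,z],[.06,y,z]])+q[:3]),m=30,w=2); print("bar top",y,z,np.round(np.sort(o)[[5,15,24]],2))
E
python3 lat.py pics/side4.png
```

```text
tube offset mm (left,right edge; dir e) [(array([0. , 5.1]), array([0.97, 0.25, 0.05])), (array([-3.2, -2.6]), array([0.97, 0.25, 0.05]))]
bar side -0.004 -0.025 [-0.5   0.5   0.75]
bar side -0.004 0 [-2.  -1.5  0.5]
bar side 0.004 0 [0.   0.25 0.75]
bar top -0.004 -0.025 [-2.    0.    0.25]
bar top -0.004 0 [0.   0.25 0.75]
bar top 0.004 0 [0.   0.25 0.5 ]
```

Emit:
move_arm(moves=[[[0,0,0.8],[0,0,0],0.2],[[0,0,0.65],[0,0,0],0.2],[[0.6,0,0],[0,0,0],0.2],[[0.8,0,0],[0,0,0],0.2],[[0.8,0,0],[0,0,0],0.2]])

```text
clock: 8.57
position: [0.6109, 0.0958, 0.2826]
ee_rot: [0.996, -0.038, 0.004, -0.078]
ft_force: [0.6, 0.0, -1.7]
grip_width: 0.341
```

Emit:
move_arm(moves=[[[0.8,0,0],[0,0,0],0.2],[[0.6,0,0],[0,0,0],0.2],[[0.42,0,0],[0,0,0],0.2],[[0,0,0],[0,0,0],0.2],[[0,0,0],[0,0,0],0.2]])

```text
clock: 9.2
position: [0.6553, 0.0926, 0.2832]
ee_rot: [0.996, -0.037, 0.004, -0.078]
ft_force: [0.2, -0.1, -2.1]
grip_width: 0.341
```

Run:
```python
from go import *
from lat import tube
delta(tcp([0,.001,.0]),tool(Rr),"seat")
s=camera("side")[:,:,::-1].copy(); cv2.imwrite("pics/side5.png",s)
Rh,g=held(); print(tube(s,Rh,g))
a=cv2.resize(s[185:275,195:255],None,fx=6.5,fy=6.5,interpolation=2)
cv2.imwrite("pics/v5.png",np.hstack([a,draw(s,"side",195,185,60,90,6.5,Rh,g)]))
```

```text
seat units [-0.   -0.02  0.61] turn [ 0.  -0.1 -0. ] | t 9.2 pos [0.6553 0.0926 0.2832] F [ 0.17 -0.05 -2.11] grip 0.341
[(array([-2.6,  6.5]), array([0.94, 0.33, 0.06])), (array([-2.,  2.]), array([0.94, 0.33, 0.06]))]
```

View pics/v5.png

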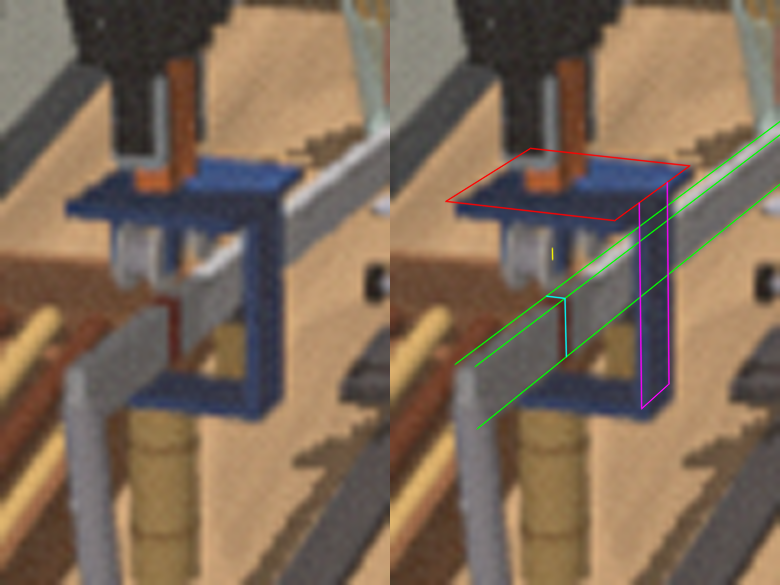

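The closeup shows the red band at (165–180, 300–362) in the left panel. The near roller spans x 113–163, centred around (138,250), and the spine's bottom corner is at (262,418). The hanger looks about 1 px right of and below the prediction. Comparing the roller with the bar in numbers.

Run:
```python
from go import *
Rh,g=held()
c=lambda P:((proj("side",P)-[195,185]+.5)*6.5-.5).round(1)
H=lambda P:Rh.apply(np.array(P,float))+g
print("roller centre",c(H([[-.022,0,-.049]])),"width +-9",c(H([[-.031,-.009,-.049],[-.031,.009,-.049]])), "flange bottom",c(H([[-.022,-.009,-.063],[-.022,.009,-.063]])))
print("per mm y",c(H([[0,.01,0]]))-c(H([[0,0,0]])),"per mm z",c(H([[0,0,.01]]))-c(H([[0,0,0]])))
print("tab bottom corners", c(H([[-.015,-.007,-.025],[-.015,.007,-.025]])),"spine bottom",c(H([[-.015,-.043,-.111]])))
s=cv2.imread("pics/side5.png")
cw=lambda u,v:((np.array([u,v])+.5)/6.5-.5+[195,185])
for v in(240,255,270): 
    y=int(round(cw(0,v)[1])); print(y,[tuple(s[y,x].tolist()) for x in range(208,228)])
```

```text
roller centre [[139.2 253.9]] width +-9 [[151.5 263.1]
 [108.1 258.1]] flange bottom [[161.5 290.2]
 [118.6 285.2]]
per mm y [[-23.8  -2.6]] per mm z [[ -0.5 -24.6]]
tab bottom corners [[161.8 192.4]
 [128.3 188.7]] spine bottom [[251.1 408.3]]
222 [(118, 159, 198), (119, 159, 198), (117, 161, 202), (112, 147, 183), (114, 102, 100), (133, 133, 140), (117, 117, 124), (121, 119, 123), (116, 113, 120), (125, 120, 128), (138, 140, 149), (105, 107, 113), (90, 77, 74), (77, 54, 48), (66, 55, 56), (95, 98, 103), (122, 135, 145), (113, 118, 125), (96, 96, 102), (90, 92, 95)]
224 [(94, 133, 176), (97, 135, 179), (100, 139, 185), (107, 135, 172), (123, 113, 111), (126, 127, 132), (127, 126, 130), (127, 125, 128), (132, 128, 133), (134, 133, 139), (137, 142, 151), (98, 102, 106), (94, 79, 73), (79, 54, 46), (58, 62, 70), (84, 105, 128), (106, 139, 171), (101, 118, 133), (101, 108, 117), (138, 142, 146)]
226 [(51, 75, 110), (56, 77, 115), (61, 84, 121), (67, 86, 117), (107, 113, 127), (122, 125, 130), (109, 108, 111), (118, 113, 119), (116, 112, 120), (122, 121, 128), (133, 136, 141), (97, 99, 103), (95, 79, 74), (87, 72, 68), (68, 75, 97), (77, 107, 149), (117, 141, 175), (169, 172, 188), (182, 186, 194), (186, 184, 187)]
```

Emit:
move_arm(moves=[[[0,0,0.2],[0,0,0],0.2],[[0,0,0.12],[0,0,0],0.2],[[0,0,0.05],[0,0,0],0.2],[[0,0,0.04],[0,0,0],0.2],[[0,0,0],[0,0,0],0.2]])

```text
clock: 9.88
position: [0.6558, 0.0939, 0.273]
ee_rot: [0.996, -0.038, 0.004, -0.078]
ft_force: [-0.3, 0.7, -3.3]
grip_width: 0.338
```

Emit:
move_arm(moves=[[[0,0,0.04],[0,0,0],0.2],[[0,0,0],[0,0,0],0.2]])

```text
clock: 10.12
position: [0.6558, 0.0941, 0.272]
ee_rot: [0.996, -0.038, 0.004, -0.078]
ft_force: [-0.8, -0.1, -1.7]
grip_width: 0.339
```

Emit:
move_arm(moves=[[[0,0,0.04],[0,0,0],0.2],[[0,0,0],[0,0,0],0.2]])

```text
clock: 10.38
position: [0.6558, 0.0943, 0.271]
ee_rot: [0.996, -0.038, 0.004, -0.078]
ft_force: [-0.8, -0.0, -1.9]
grip_width: 0.339
```

Run:
```python
from go import *
delta(tcp([0,.001,.0]),tool(Rr),"seat"); print(get_obs()["torque"])
```

```text
seat units [-0.02 -0.03  0.12] turn [ 0.  -0.1 -0. ] | t 10.38 pos [0.6558 0.0943 0.271 ] F [-0.78 -0.   -1.92] grip 0.339
[-0.22733084 -0.0424011   0.00151982]
```

Emit:
move_arm(moves=[[[0,0,0.04],[0,0,0],0.2],[[0,0,0],[0,0,0],0.2]])

```text
clock: 10.62
position: [0.6559, 0.0944, 0.27]
ee_rot: [0.996, -0.038, 0.004, -0.078]
ft_force: [0.5, 0.6, -3.4]
grip_width: 0.338
```

Emit:
move_arm(moves=[[[0,0,0.03],[0,0,0],0.2],[[0,0,0],[0,0,0],0.2]])

```text
clock: 10.88
position: [0.6559, 0.0945, 0.2693]
ee_rot: [0.996, -0.038, 0.004, -0.078]
ft_force: [-0.4, 1.0, -2.1]
grip_width: 0.342
```

Emit:
move_arm(moves=[[[0,0,0.02],[0,0,0],0.2],[[0,0,0],[0,0,0],0.2]])

```text
clock: 11.12
position: [0.6559, 0.0946, 0.2688]
ee_rot: [0.996, -0.038, 0.004, -0.078]
ft_force: [0.9, 0.0, -2.2]
grip_width: 0.338
```

Emit:
move_arm(moves=[[[0,0,0.03],[0,0,0],0.2],[[0,0,0],[0,0,0],0.2]])

```text
clock: 11.38
position: [0.6559, 0.0947, 0.268]
ee_rot: [0.996, -0.038, 0.004, -0.078]
ft_force: [-0.4, 0.3, -1.9]
grip_width: 0.337
```

Emit:
move_arm(moves=[[[0,0,0.03],[0,0,0],0.2],[[0,0,0],[0,0,0],0.2]])

```text
clock: 11.62
position: [0.6559, 0.0948, 0.2673]
ee_rot: [0.996, -0.038, 0.004, -0.078]
ft_force: [0.5, -0.0, -3.2]
grip_width: 0.338
```

Run:
```python
from go import *
from lat import tube
delta(tcp([0,.001,.0]),tool(Rr),"seat"); print(get_obs()["torque"])
s=camera("side")[:,:,::-1].copy(); cv2.imwrite("pics/side6.png",s); print(get_obs()["ft_force"])
cv2.imwrite("pics/v6.png",cv2.resize(s[195:260,198:250],None,fx=9,fy=9,interpolation=2))
```

```text
seat units [-0.02 -0.03 -0.03] turn [ 0.  -0.1 -0. ] | t 11.62 pos [0.6559 0.0948 0.2673] F [ 0.46 -0.02 -3.2 ] grip 0.338
[-0.25863386 -0.02540931  0.02300629]
[-0.57680274  0.29430703 -1.60000082]
```

View pics/v6.png

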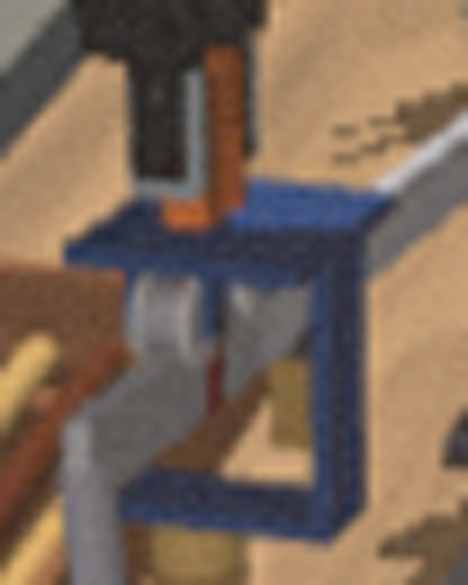

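The roller straddles the bar: flanges are at x≈150 and 195 in the crop, with the right flange overlapping the bar's near face. It is still 1–2 mm short of seated, so I'll keep lowering.

Emit:
move_arm(moves=[[[0,0,0.03],[0,0,0],0.2],[[0,0,0],[0,0,0],0.2]])

```text
clock: 11.92
position: [0.656, 0.0949, 0.2668]
ee_rot: [0.996, -0.038, 0.004, -0.078]
ft_force: [1.0, 0.3, -1.0]
grip_width: 0.337
```

Emit:
move_arm(moves=[[[0,0,0.02],[0,0,0],0.2],[[0,0,0],[0,0,0],0.2]])

```text
clock: 12.18
position: [0.6561, 0.095, 0.2667]
ee_rot: [0.996, -0.038, 0.004, -0.078]
ft_force: [-1.7, -1.0, 4.0]
grip_width: 0.338
```

Emit:
move_arm(moves=[[[0,0,0.02],[0,0,0],0.2],[[0,0,0],[0,0,0],0.2]])

```text
clock: 12.42
position: [0.6561, 0.0951, 0.2667]
ee_rot: [0.996, -0.038, 0.004, -0.078]
ft_force: [-1.6, -1.7, 7.3]
grip_width: 0.337
```

Emit:
move_arm(moves=[[[0,0,-0.025],[0,0,0],0.2],[[0,0,0],[0,0,0],0.2],[[0,0,0],[0,0,0],0.2]])

```text
clock: 12.8
position: [0.6561, 0.095, 0.2667]
ee_rot: [0.996, -0.038, 0.004, -0.078]
ft_force: [-1.4, -1.5, 5.1]
grip_width: 0.34
```

Run:
```python
from go import *
for i in range(4): 
    o=get_obs(); print(o["clock"],o["ft_force"].round(2),o["torque"].round(3),o["position"].round(5)); camera("side")
```

```text
12.8 [-1.43 -1.47  5.11] [-0.235  0.447  0.08 ] [0.65608 0.09503 0.26669]
12.85 [-1.52 -1.49  6.32] [-0.234  0.425  0.026] [0.65609 0.09505 0.2667 ]
12.9 [-1.57 -1.38  5.17] [-0.22   0.435  0.056] [0.65609 0.09504 0.26668]
12.95 [-1.05 -0.69  5.08] [-0.229  0.437  0.045] [0.65608 0.09505 0.26668]
```

Emit:
move_arm(moves=[[[-0.04,0,0],[0,0,0],0.2],[[0,0,0],[0,0,0],0.2]])

```text
clock: 13.25
position: [0.6556, 0.095, 0.2667]
ee_rot: [0.996, -0.038, 0.005, -0.078]
ft_force: [3.0, -0.4, 4.5]
grip_width: 0.342
```

Run:
```python
from go import *
for i in range(4): 
    o=get_obs(); print(o["clock"],o["ft_force"].round(2),o["torque"].round(3),o["position"].round(5)); camera("side")
```

```text
13.25 [ 3.01 -0.35  4.52] [-0.269 -0.795 -0.124] [0.65562 0.09495 0.26668]
13.3 [ 3.19 -0.31  4.77] [-0.214 -0.895 -0.22 ] [0.65562 0.09496 0.26669]
13.35 [ 3.29 -1.43  3.87] [-0.269 -0.994 -0.212] [0.65556 0.09488 0.26665]
13.4 [ 4.62 -1.6   4.41] [-0.274 -1.066 -0.216] [0.65556 0.09495 0.26667]
```

Emit:
move_arm(moves=[[[0,0,-0.06],[0,0,0],0.2],[[0,0,0],[0,0,0],0.2],[[0,0,0],[0,0,0],0.2]])

```text
clock: 13.82
position: [0.6546, 0.0948, 0.267]
ee_rot: [0.996, -0.038, 0.003, -0.078]
ft_force: [3.4, -0.9, -3.6]
grip_width: 0.34
```

Emit:
move_arm(moves=[[[-0.04,0,0],[0,0,0],0.2],[[0,0,0],[0,0,0],0.2]])

```text
clock: 14.08
position: [0.6542, 0.0948, 0.2672]
ee_rot: [0.996, -0.038, 0.004, -0.078]
ft_force: [6.3, -0.3, -6.1]
grip_width: 0.339
```

Emit:
move_arm(moves=[[[0.04,0,0],[0,0,0],0.2],[[0.04,0,0],[0,0,0],0.2],[[0,0,0],[0,0,0],0.2]])

```text
clock: 14.45
position: [0.6554, 0.0949, 0.2675]
ee_rot: [0.996, -0.037, 0.003, -0.078]
ft_force: [0.4, 0.9, -2.7]
grip_width: 0.34
```

Emit:
move_arm(moves=[[[0.04,0,0],[0,0,0],0.2],[[0,0,0],[0,0,0],0.2]])

```text
clock: 14.7
position: [0.6568, 0.0947, 0.2677]
ee_rot: [0.996, -0.038, 0.004, -0.078]
ft_force: [0.2, -0.3, -2.6]
grip_width: 0.338
```

Emit:
move_arm(moves=[[[0.04,0,0],[0,0,0],0.2],[[0,0,0],[0,0,0],0.2]])

```text
clock: 14.95
position: [0.658, 0.0945, 0.2677]
ee_rot: [0.996, -0.038, 0.004, -0.078]
ft_force: [0.2, -0.5, -1.5]
grip_width: 0.34
```

Emit:
move_arm(moves=[[[0.04,0,0],[0,0,0],0.2],[[0,0,0],[0,0,0],0.2]])

```text
clock: 15.2
position: [0.6586, 0.0947, 0.2677]
ee_rot: [0.996, -0.038, 0.003, -0.078]
ft_force: [-3.5, 0.1, -2.0]
grip_width: 0.343
```

Emit:
move_arm(moves=[[[0.04,0,0],[0,0,0],0.2],[[0,0,0],[0,0,0],0.2]])

```text
clock: 15.45
position: [0.659, 0.0946, 0.2676]
ee_rot: [0.996, -0.037, 0.003, -0.078]
ft_force: [-7.6, 0.6, 0.8]
grip_width: 0.343
```

Emit:
move_arm(moves=[[[-0.07,0,0],[0,0,0],0.2],[[-0.06,0,0],[0,0,0],0.2],[[0,0,0],[0,0,0],0.2],[[0,0,0.03],[0,0,0],0.2],[[0,0,0.015],[0,0,0],0.2]])

```text
clock: 16.08
position: [0.6569, 0.0948, 0.2667]
ee_rot: [0.996, -0.038, 0.004, -0.078]
ft_force: [-0.0, -0.8, -0.1]
grip_width: 0.336
```

Emit:
move_arm(moves=[[[0,0,0],[0,0,0],0.2],[[0,0,0],[0,0,0],0.2],[[0,0,0],[0,0,0],0.2],[[0,0,0],[0,0,0],0.2],[[0,0,0],[0,0,0],0.2]])

```text
clock: 16.7
position: [0.6568, 0.0948, 0.2668]
ee_rot: [0.996, -0.038, 0.004, -0.078]
ft_force: [0.1, 0.5, 1.0]
grip_width: 0.337
```

Run:
```python
from go import *
a=[]
for i in range(5): 
    o=get_obs(); a.append(np.r_[o["ft_force"],o["torque"],o["position"]]); camera("side")
print(np.mean(a,0).round(4)); delta(tcp([0,.001,.0]),tool(Rr),"seat")
```

```text
[ 0.4704 -0.2354  0.2483 -0.277  -0.1397 -0.0291  0.6568  0.0948  0.2668]
seat units [-0.05 -0.03 -0.05] turn [ 0.  -0.1 -0. ] | t 16.95 pos [0.6568 0.0949 0.2668] F [ 0.71 -1.53  0.83] grip 0.338
```

Emit:
move_arm(moves=[[[0,0,0.012],[0,0,0],0.2],[[0,0,0],[0,0,0],0.2],[[0,0,0],[0,0,0],0.2],[[0,0,0],[0,0,0],0.2],[[0,0,0],[0,0,0],0.2]])

```text
clock: 17.58
position: [0.6568, 0.0949, 0.2667]
ee_rot: [0.996, -0.038, 0.004, -0.078]
ft_force: [-0.4, -1.3, 4.4]
grip_width: 0.343
```

Emit:
move_arm(moves=[[[0,0.2,0],[0,0,0],0.2],[[0,0.3,0],[0,0,0],0.2],[[0,0.3,0],[0,0,0],0.2],[[0,0,0],[0,0,0],0.2]])

```text
clock: 18.08
position: [0.6555, 0.074, 0.2634]
ee_rot: [0.996, -0.038, 0.004, -0.078]
ft_force: [1.1, -1.0, 4.9]
grip_width: 0.343
```

```bash
cat > st.py <<'E'
from go import *
a=[]
for i in range(4): 
    o=get_obs(); a.append(np.r_[o["ft_force"],o["torque"],o["position"]]); camera("side")
m=np.mean(a,0); print("F",m[:3].round(2),"T",m[3:6].round(3),"P",m[6:].round(4),"clock",o["clock"])
f=Rr.inv().apply(m[:3]+[0,0,2.4]); p=Rr.inv().apply(m[6:]-q[:3])*1000
print("rail-frame F (weight removed)",f.round(2),"tcp in rail mm",p.round(2))
E
python3 st.py
```

```text
F [ 1.68 -1.86  5.12] T [-0.384 -0.358 -0.035] P [0.6555 0.0744 0.2634] clock 18.225
rail-frame F (weight removed) [0.53 1.81 7.69] tcp in rail mm [21.51  2.64 40.63]
```

Emit:
move_arm(moves=[[[0.01,0.1,-0.02],[0,0,0],0.2],[[0,0.3,0],[0,0,0],0.2],[[0,0.3,-0.005],[0,0,0],0.2],[[0,0.2,0],[0,0,0],0.2],[[0,0,0],[0,0,0],0.2]])

```text
clock: 18.9
position: [0.6536, 0.052, 0.26]
ee_rot: [0.996, -0.038, 0.004, -0.078]
ft_force: [1.1, -1.3, 0.0]
grip_width: 0.341
```

```bash
python3 st.py
```

```text
F [ 1.33 -0.54 -0.17] T [-0.336 -0.405 -0.071] P [0.6536 0.0527 0.2601] clock 19.05
rail-frame F (weight removed) [0.08 1.37 2.27] tcp in rail mm [43.52  2.32 40.73]
```

Emit:
move_arm(moves=[[[0,0.1,0.008],[0,0,0],0.2],[[0,0.3,0],[0,0,0],0.2],[[0,0.3,0],[0,0,0],0.2],[[0,0.2,0],[0,0,0],0.2],[[0,0,0],[0,0,0],0.2]])

```text
clock: 19.73
position: [0.652, 0.0304, 0.2565]
ee_rot: [0.996, -0.038, 0.004, -0.078]
ft_force: [0.5, 1.1, 0.6]
grip_width: 0.339
```

```bash
python3 st.py
```

```text
F [0.94 1.   0.27] T [ 0.327 -0.238 -0.068] P [0.652  0.0308 0.2566] clock 19.875
rail-frame F (weight removed) [-1.47  0.86  2.47] tcp in rail mm [65.78  2.38 40.7 ]
```

Emit:
move_arm(moves=[[[0,0.2,0.008],[0,0,0],0.2],[[0,0.3,0],[0,0,0],0.2],[[0,0.3,0],[0,0,0],0.2],[[0,0.1,0],[0,0,0],0.2],[[0,0,0],[0,0,0],0.2]])

```text
clock: 20.55
position: [0.6504, 0.0073, 0.2528]
ee_rot: [0.996, -0.038, 0.004, -0.077]
ft_force: [1.9, -3.0, 1.2]
grip_width: 0.339
```

```bash
python3 st.py
```

```text
F [ 1.22 -3.21  1.09] T [-0.856 -0.285 -0.002] P [0.6504 0.0074 0.2528] clock 20.7
rail-frame F (weight removed) [2.53 1.46 3.93] tcp in rail mm [89.56  2.58 40.61]
```

Run:
```python
from go import *
s=camera("side")[:,:,::-1].copy(); cv2.imwrite("pics/side7.png",s)
t=camera("top")[:,:,::-1]; cv2.imwrite("pics/top7.png",t)
cv2.imwrite("pics/v7.png",cv2.resize(s[175:250,205:285],None,fx=8,fy=8,interpolation=2)); print(get_obs()["ft_force"])
```

```text
[ 1.66530428 -5.16591073  1.02497121]
```

View pics/v7.png

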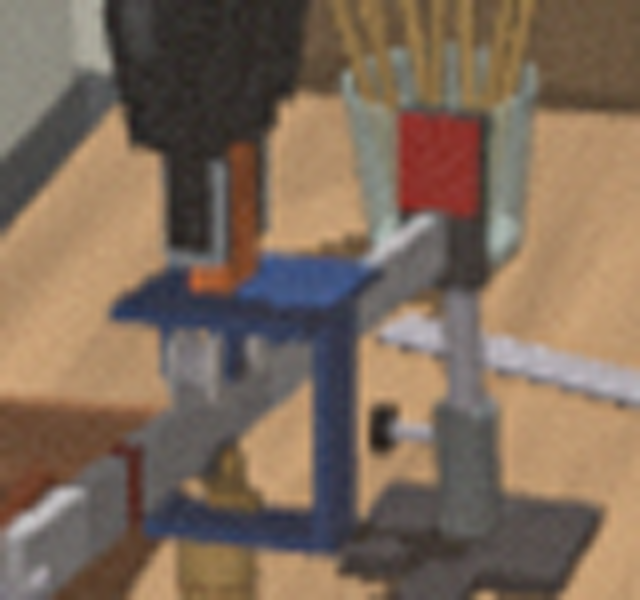

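The picture shows the brass flap swung downhill over the lower arm at (230,470), and the hanger seated on the bar. Advancing to about 100 mm and holding there.

Emit:
move_arm(moves=[[[0,0.15,0],[0,0,0],0.2],[[0,0.2,0],[0,0,0],0.2],[[0,0.1,0],[0,0,0],0.2],[[0,0,0],[0,0,0],0.2],[[0,0,0],[0,0,0],0.2]])

```text
clock: 21.48
position: [0.6497, -0.0026, 0.2512]
ee_rot: [0.996, -0.038, 0.004, -0.078]
ft_force: [3.0, -0.5, 0.9]
grip_width: 0.343
```

```bash
python3 st.py
```

```text
F [ 3.41 -0.48  0.79] T [-0.13  -0.816 -0.093] P [ 0.6497 -0.0026  0.2512] clock 21.625
rail-frame F (weight removed) [-0.28  3.43  3.18] tcp in rail mm [99.63  2.56 40.65]
```

Emit:
move_arm(moves=[[[0.03,0.2,0],[0,0,0],0.2],[[0.02,0.3,0],[0,0,0],0.2],[[0,0.3,0],[0,0,0],0.2],[[0,0.3,0],[0,0,0],0.2],[[0,0.3,0],[0,0,0],0.2]])

```text
clock: 22.3
position: [0.648, -0.0379, 0.2456]
ee_rot: [0.996, -0.038, 0.004, -0.078]
ft_force: [-2.4, -0.6, 3.5]
grip_width: 0.338
```

```bash
python3 st.py
```

```text
F [-2.2  -1.5   4.39] T [-0.232  0.52   0.123] P [ 0.648  -0.0385  0.2455] clock 22.45
rail-frame F (weight removed) [ 0.58 -2.08  6.96] tcp in rail mm [136.05   3.61  40.64]
```

Emit:
move_arm(moves=[[[-0.02,0,-0.018],[0,0,0],0.2],[[0,0,0],[0,0,0],0.2],[[0,0,0],[0,0,0],0.2]])

```text
clock: 22.88
position: [0.6477, -0.0367, 0.2459]
ee_rot: [0.996, -0.037, 0.004, -0.078]
ft_force: [1.1, -0.5, -1.2]
grip_width: 0.339
```

```bash
python3 st.py
```

```text
F [ 0.87 -0.32 -1.18] T [-0.245 -0.163 -0.043] P [ 0.6477 -0.0368  0.2459] clock 23.025
rail-frame F (weight removed) [0.06 0.89 1.24] tcp in rail mm [134.32   3.16  40.77]
```

Emit:
move_arm(moves=[[[0,0,0.005],[0,0,0],0.2],[[0,0,0],[0,0,0],1],[[0,0.4,-0.3],[0,0,0],1],[[0,0.8,-1],[0,0,0],1],[[0,0.5,-1],[0,0,0],1]])

```text
clock: 23.7
position: [0.6435, -0.09, 0.2972]
ee_rot: [0.996, -0.038, 0.004, -0.078]
ft_force: [-0.3, 0.5, 0.7]
grip_width: 1.001
```

Emit:
move_arm(moves=[[[0,0,-1],[0,0,0],1],[[0,0,-1],[0,0,0],1],[[-0.8,0,-0.5],[0,0,0],1],[[-1,0,0],[0,0,0],1],[[-1,0,0],[0,0,0],1]])

```text
clock: 24.32
position: [0.5724, -0.0929, 0.3586]
ee_rot: [0.996, -0.038, 0.004, -0.078]
ft_force: [0.8, 0.7, 0.4]
grip_width: 1.003
```

Emit:
move_arm(moves=[[[-1,0,0],[0,0,0],1],[[-1,0,0],[0,0,0],1],[[0,0,0],[0,0,0],1],[[0,0,0],[0,0,0],1],[[0,0,0],[0,0,0],1]])

```text
clock: 24.95
position: [0.5238, -0.0885, 0.3577]
ee_rot: [0.996, -0.038, 0.004, -0.078]
ft_force: [-0.5, 0.3, 0.5]
grip_width: 1.004
```

Run:
```python
from go import *
print(get_obs()["clock"],get_obs()["ft_force"].round(1))
s=camera("side")[:,:,::-1].copy(); cv2.imwrite("pics/side8.png",s)
t=camera("top")[:,:,::-1].copy(); cv2.imwrite("pics/top8.png",t)
g=q[:3]+Rr.apply([.285,0,.058])
a=draw(s,"side",205,150,90,110,4.5,Rr,g); b=draw(t,"top",310,110,110,110,4.5,Rr,g)
cv2.imwrite("pics/v8.png",np.hstack([a,b])[:, :800])
```

```text
24.95 [-0.5  0.3  0.5]
```

View pics/v8.png

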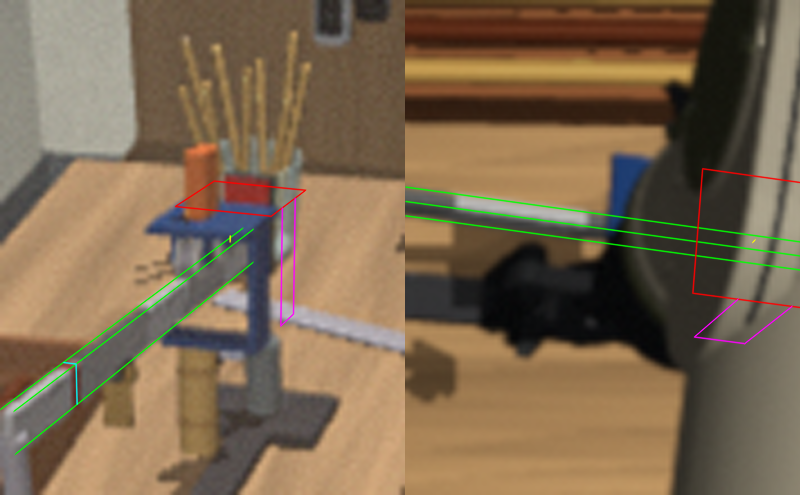

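The hanger is seated on the rail about 45 mm short of the stop, and the flap hangs closed at (120,390). It may still be rolling, so I'll track it numerically from here, since the picture budget is used up.

```bash
cat > trk.py <<'E'
from go import *
from scipy.optimize import minimize_scalar
box=np.array([[x,y,z] for x in(-.015,.015) for y in(-.007,.007) for z in(-.023,.023)])
def tab(s):
    b=s.astype(int); m=((b[...,2]>110)&(b[...,0]<90)&(b[...,2]-b[...,1]>50)&(b[...,2]-b[...,0]>90)).astype(np.uint8)
    m[:, :225]=0; m[:,290:]=0; m[:170]=0; m[215:]=0
    v,u=np.nonzero(m); c=np.array([u.mean(),v.mean()])
    def pr(x): 
        M=cv2.moments(cv2.convexHull(proj("side",q[:3]+Rr.apply(box+[x,0,.058])).astype(np.float32))); return np.array([M["m10"],M["m01"]])/M["m00"]
    x=minimize_scalar(lambda x:((pr(x)-c)**2).sum(),bounds=(.05,.32),method="bounded").x
    return x,len(u),(c-pr(x)).round(2)
if __name__=="__main__":
    print(tab(cv2.imread("pics/side8.png")),tab(cv2.imread("pics/side7.png")))
    for i in range(6): print(get_obs()["clock"],tab(camera("side")[:,:,::-1]))
E
python3 trk.py
```

```text
(np.float64(0.2399788401937902), 117, array([0.91, 1.41])) (np.float64(0.2410510418682529), 103, array([5.18, 8.05]))
25.05 (np.float64(0.24272602371695196), 103, array([0.94, 1.47]))
25.1 (np.float64(0.24253033525840076), 103, array([0.78, 1.21]))
25.15 (np.float64(0.24255633418098319), 103, array([0.7 , 1.09]))
25.2 (np.float64(0.24407775460463846), 101, array([0.74, 1.15]))
25.25 (np.float64(0.24545188645016564), 109, array([0.72, 1.12]))
25.3 (np.float64(0.24851698052568538), 97, array([0.7 , 1.09]))
```

Still creeping down the rail. Moving the arm clear while it rolls.

Emit:
move_arm(moves=[[[-0.5,-1,-0.3],[0,0,0],1],[[-0.5,-1,0],[0,0,0],1],[[-0.5,-1,0],[0,0,0],1],[[-0.5,-1,0],[0,0,0],1],[[0,-1,0],[0,0,0],1]])

```text
clock: 25.98
position: [0.4818, 0.0389, 0.385]
ee_rot: [0.996, -0.038, 0.004, -0.078]
ft_force: [-0.5, 0.2, 0.3]
grip_width: 1.002
```

Emit:
move_arm(moves=[[[0,-1,0],[0,0,0],1],[[0,-1,0],[0,0,0],1],[[0,-1,0],[0,0,0],1],[[0,0,0],[0,0,0],1],[[0,0,0],[0,0,0],1]])

```text
clock: 26.6
position: [0.488, 0.1108, 0.3961]
ee_rot: [0.996, -0.038, 0.004, -0.078]
ft_force: [0.5, -0.3, -0.6]
grip_width: 0.998
```

Run:
```python
from trk import *
for i in range(3): s=camera("side")[:,:,::-1].copy(); print(get_obs()["clock"],tab(s))
t=camera("top")[:,:,::-1].copy(); cv2.imwrite("pics/top9.png",t); cv2.imwrite("pics/side9.png",s)
b=t.astype(int); m=(b[...,0]-b[...,2]>40)&(b[...,0]-b[...,1]>25); m[:, :300]=0;m[:,430:]=0;m[:110]=0;m[210:]=0
v,u=np.nonzero(m); print("blue top",len(u),u.min(),u.max(),v.min(),v.max(),u.mean(),v.mean())
P=q[:3]+Rr.apply(np.array([[.285+x,y,.033] for x in(-.04,.04) for y in(-.043,.026)])); print(proj("top",P).round(1))
m=(b[...,2]-b[...,0]>60)&(b[...,2]-b[...,1]>40); print([ (x,y) for y,x in zip(*np.nonzero(m[130:200,360:430]))][:3], proj("top",q[:3]+Rr.apply([.285,0,.081])))
```

```text
26.65 (np.float64(0.2684019740259527), 73, array([-0.24, -0.38]))
26.7 (np.float64(0.2684743466752842), 75, array([-0.32, -0.5 ]))
26.75 (np.float64(0.2681766844933057), 73, array([-0.32, -0.49]))
blue top 673 373 405 147 178 388.2823179791976 164.5037147102526
[[373.5 174.7]
 [375.6 147. ]
 [405.4 178.9]
 [407.3 151.5]]
[(np.int64(0), np.int64(0)), (np.int64(1), np.int64(0)), (np.int64(2), np.int64(0))] [[397.16302227 153.64343418]]
```

Run:
```python
from go import *
def blue(t):
    b=t.astype(int); m=(b[...,0]-b[...,2]>40)&(b[...,0]-b[...,1]>25); m[:, :300]=0;m[:,430:]=0;m[:110]=0;m[210:]=0
    v,u=np.nonzero(m); return len(u),u.mean().round(2),v.mean().round(2)
for i in range(4): t=camera("top")[:,:,::-1].copy(); print(get_obs()["clock"],blue(t))
T=lambda P:q[:3]+Rr.apply(np.array(P,float))
a=[[.245,.026,.033],[.325,.026,.033],[.325,-.043,.033],[.245,-.043,.033]]
for i in range(4): print("top plate edge",i,np.median(edge(t,"top",*T([a[i],a[(i+1)%4]]),w=3)))
s0=cv2.imread("pics/side0.png").astype(int); s=camera("side")[:,:,::-1].astype(int)
p=proj("side",T([[.075,0,-.03],[.075,0,-.064]])).mean(0).astype(int); print("flap at",p)
w=np.s_[p[1]-7:p[1]+8,p[0]-6:p[0]+7]; print("flap diff",abs(s[w]-s0[w]).mean().round(1))
t0=cv2.imread("pics/top0.png").astype(int)
for n,(u,v) in dict(tubeA=(303,241),tubeB=(336,239),jar=(188,245),off1=(160,221),off2=(155,177),awl=(448,268),brush=(488,242),rule=(462,186)).items():
    w=np.s_[v-9:v+10,u-9:u+10]; print(n,abs(t.astype(int)[w]-t0[w]).mean().round(1),end="  ")
```

```text
26.85 (669, np.float64(388.34), np.float64(164.44))
26.9 (668, np.float64(388.34), np.float64(164.42))
26.95 (669, np.float64(388.29), np.float64(164.45))
27.0 (670, np.float64(388.24), np.float64(164.49))
top plate edge 0 -1.0
top plate edge 1 1.25
top plate edge 2 1.25
top plate edge 3 -1.5
flap at [231 238]
flap diff 3.8
tubeA 55.7  tubeB 15.1  jar 5.5  off1 2.2  off2 2.3  awl 24.0  brush 2.8  rule 2.9
```

Run:
```python
from workcell import *
print(hand_in())
```

```text
the job is handed in; nothing more can be done
None
```

I moved the blue hanger from the block onto the rail, pushed it through the keeper, released it, and handed the job in at about 27 s of the 64 s allowed. It rolled to the stop by itself; no verdict was reported.

**Loading and keeper:** I gripped the tab across its 30 mm length and set the rollers down at the red mark. I centred them by feeling for the flange contact on both sides of the bar. At the points where I read the force, it bore on the rail with between 1 and 10 N. It reached about 10 N briefly while seating, above the 2–8 N advised but under the 15 N limit. I held the hanger about 90–100 mm down, with the flap open, and let go at about 135 mm.

**Last checks:**
- **Hanger:** it was at rest in four successive top-camera readings, about 3 mm short of the computed stop position along the rail (12 mm is allowed).
- **Keeper:** the flap patch in the side picture matches the starting picture, so it looks closed.
- **Robot:** the arm was clear and the wrist force was close to zero.

**Checks that disagreed or were incomplete:**
- **Side-camera tracking:** it put the hanger about 17 mm short. I put this down to the red stop face upsetting the colour mask and trusted the top view.
- **Picture differences at the tubes and awl:** the patches there changed from the start. I take that to be the arm and its shadow, but I did not confirm it. The jar, offcuts, brush and rule showed no real change.
- **Keeper angle and rail load:** I did not measure the keeper angle or the rail load under the flap directly.

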